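Snap the lid onto the paint tub

TASK

The paint tubes are packed: put the lid that fits on their tub and snap it shut, so that the tub can go back on the shelf. Hold the lid tilted and hook the stiff lip at one end under the tub's rim, then swing it down and press the tongue end until it clicks and the lid lies flat on the rim all round; do not lean hard on it or knock the tub over. Leave the smaller tub, its lid and the camera where they are.

Things in the scene. Friction and masses are not known exactly. Their poses are not given: they have to be found in the camera images.
- tub: Larger of two open white tubs, four paint tubes lying low in it; loose, 0.7-1 kg. Origin: centre of underside; z up, x lengthwise. Rolled round rim 160 (x) by 114 (y) mm outside, 4.4 mm thick, top at z = 62. At the top the walls stand 6 mm inside the rim's outer edge: a lip can hook under it. Both ends alike: the lid fits either way round. Shut: lid origin 50 mm above this one, centres within 2 mm.
- lid: Larger of two white lids, right way up on the table, 168 (x) by 124 (y) mm, 0.08-0.13 kg. Origin: centre of its lower (skirt) edge; z up, x lengthwise towards the tongue end, where a pull tab 46 mm wide sticks out to x = 93. Skirt 12 mm deep, 2 mm of play to the rim on each long side; panel 3 mm thick, underside z = 12, top z = 15.
- lid_ridge (a point): Middle of the top of the lid's grip ridge, a solid bar 80 mm long (x), 14 mm wide (y), standing 20 mm above the panel; (0, 0, 35) mm from the lid's origin, same axes.
- lid_hook_end (a point): Panel underside at the lip end, (-77, 0, 12) mm from lid origin; at rim-top height when home. Below it a rigid lip 70 mm wide: tip at x = -76, 6.4 mm under the panel; root on the end skirt at x = -81, 4.9 mm under. It cannot be pressed on from above: lay the panel on the rim with the tongue end 8-15 deg up and the lip outside, then draw the lid to its own +x until the end skirt meets the rim.
- lid_tongue_end (a point): Panel underside at the tongue end, (77, 0, 12) mm from lid origin; at rim-top height when home. Above it the panel is bare and flat, x = 42 to 82: press there. The springy tongue below rests on the rim about 7 mm before home, needs a push rising to 12-20 N, then snaps under the rim and holds; the lid cracks beyond about 30 N of push.
- small_tub: Smaller, empty white tub, 110 x 84 mm, 45 mm tall; leave it. Origin: centre of the underside.
- small_lid: The smaller tub's lid, 118 x 94 mm, on the table, with a ridge 55 mm long; does not fit the larger tub; leave it. Origin: centre of its lower edge.
- camera: Black and silver film camera, 137 mm wide, 84 mm tall, standing on its base; leave it. Origin: centre of the underside.

How it is judged:
By the outcome, as a careful person would: the job done as asked, in the order asked, and still so for the second after the job is handed in, with the robot touching nothing.
It also fails if it takes over 51 s, if anything falls off the work surface, if the arm or the gripper's body presses on something with over 40 N, if the wrist force passes 120 N, or if a joint passes its speed limit or range.

ROBOT

A 6-joint arm with a two-finger parallel gripper is mounted at the origin on the work surface. World frame = base frame: x ahead of the robot, y to its left, z up, the work surface at z = 0. Lengths are in m, angles in rad, forces in N, time in s.
With the tool pointing down it reaches from about 0.425 to 0.95 m from the base axis. Payload 3.5 kg.
Tool frame: the origin (TCP) lies at the very end of the fingers, on their centre line; the grasp point (between the pads) lies 19 mm behind it (tcp_to_grasp is the distance from the TCP to the grasp point, in m); z points along the fingers, y is the direction in which the jaws open and shut (so a half turn about z gives the same grasp; the last joint's range is limited). The gripper opens to 85 mm and grips with 20 to 120 N. Pads are 22 mm wide; open, the fingers measure 114 mm over their backs; the gripper's body (76 mm by 85 mm) begins 54 mm behind the grasp point. The pads swing forward as they close: fully open they stand 13 mm farther back than shut.
Start: joints at [-1.474, 0.286, 1.577, -0, 1.279, -0.15], TCP at [0.165, -0.655, 0.208] pointing down, gripper open.
Joint ranges: [-2.77, 2.77], [-0.9, 2.22], [0.21, 2.48], [-1.53, 4.67], [0.24, 2.81], [-2.84, 2.84]. Speed limits (rad/s): [2.79, 2.79, 3.14, 3.14, 3.14, 3.14].

INTERFACE

Orientations are given as a unit quaternion [x, y, z, w].
In Python, from plant import * gives the robot as it stands. The module is installed in compiled form; this text tells all that it offers.
- The arm moves only by the tool arm_command, never from a script. Its argument "steps" is a list of rows, each a list of 3 entries, a list of its own where there are three numbers: the turn, a rotation vector about the tool's x, y, z in rad, then the shift along the tool's x, y, z in m, then the gripper command: -1 is shut, 1 is fully open, values between are in proportion. A call has 1 to 12 rows; each row is the pose to reach, as a shift and turn from the pose measured when the call began, along the tool's axes at that moment; what a row does not reach only later rows make up. A row lasts 1/8 s, in which the tool goes at most 62.5 mm and 10.7 degrees, less where a joint would pass 70% of its speed; a pose out of reach is approached as far as the arm can. A call with a gripper value outside its range is refused whole. The fingers move at their own pace and stop on an object; "force" is the grip in N (left out, the last holds). Time passes only in rows, so rows that repeat a pose let the fingers close. It gives the time, the measured TCP pose, the force and the opening at its end, in the units of the state.
- get_state(): the state, without advancing time (a new reading comes with each control period).
- read_camera(name): name is "scene" or "top" or "wrist"; returns a dict with "frame" (480x640x3 uint8, red, green, blue), "vfov" (degrees; the focal length in pixels is half the picture's height over the tangent of half this angle, whatever the lens; pixels are square), "cx", "cy" (the principal point, pixels), "dist" ([k1, k2, p1, p2, k3] as OpenCV has them; the pictures are not rectified), "position" and "rotation" of the camera in the world; the wrist camera has in their place "mount" (4x4, takes a point from camera to tool coordinates, whose origin is the TCP and whose axes are the flange's). Camera axes: x right, y up, looking along -z (the intrinsics and any distortion apply to the point x, -y, -z); pixel columns grow to the right and rows downward; lengths in m; the calibration is good to about 2 mm. A picture is of the moment at which its call begins: read the wrist's pose just before it. There is no depth.
- sign_off(): hands the job in, once; it reports no verdict.
The state is a dict: "time": time; "qpos": joint angles; "dq": joint speeds; "joint_efforts": joint torques, N m; "eef_pos": TCP position; "tcp_rot": TCP orientation; "contact_force": force on the tool from outside, world axes, zero at the start; "wrist_torque": the same for the moment, N m; "opening": opening from 0.0 (shut) to 1.0 (fully open).
Only numpy, scipy, OpenCV 4.12 (cv2) and the standard library are available. Lean on these libraries where they do the work, as an engineer would, in place of code of your own. Each camera call takes 0.05 s, during which the arm holds its last target.

## Working session

There is one attempt and no reset: what is moved stays moved. The work goes in short steps, Python scripts to look and compute and a tool call to move; the robot and the scene stay as the last step left them, time stands still between calls to the robot, and variables do not carry over. Pictures are saved under pics/ and viewed, and the job is handed in when it is done.

Besides the shell and the picture viewer there is one more tool, called after "Request:" in YAML: its name, and indented under it one key for each argument. arm_command: Moves the arm, as the interface text tells. Its arguments: {"type":"object","properties":{"steps":{"type":"array"},"force":{"type":"number"}},"required":["steps"]}

```bash
mkdir -p pics; python3 - <<'E'
from plant import *
import cv2
s=get_state()
print({k:(v if not hasattr(v,'round') else v) for k,v in s.items()})
for n in ("scene","top","wrist"):
    c=read_camera(n)
    cv2.imwrite(f"pics/{n}0.png",c["frame"][:,:,::-1])
    print(n,{k:v for k,v in c.items() if k!="frame"})
E
```

```text
{'time': 0.0, 'qpos': array([-1.47397397e+00,  2.87165838e-01,  1.57813149e+00, -1.03325312e-05,
        1.27860733e+00, -1.50001580e-01]), 'dq': array([-2.73255193e-05, -1.89482027e-03, -1.37876110e-03,  1.70028753e-04,
       -3.75082105e-04,  9.27487926e-04]), 'joint_efforts': array([-6.51746286e-04, -4.05982375e+01, -2.92625302e+01, -1.16554825e-04,
        5.89212039e-03, -3.42256314e-06]), 'eef_pos': array([ 0.1648768 , -0.65383813,  0.20617177]), 'tcp_rot': array([ 9.92393557e-01,  1.23100334e-01,  2.57901059e-05, -1.15572136e-03]), 'contact_force': array([ 0.40053596, -0.13448087, -0.45101243]), 'wrist_torque': array([-0.03069664,  0.02195903,  0.00128172]), 'opening': 1.0018308527232298}
scene {'vfov': 57.82881623976564, 'cx': 323.6909480426662, 'cy': 244.60874529063872, 'dist': array([-0.07630173,  0.        ,  0.        ,  0.        ,  0.        ]), 'position': array([ 0.96116645, -0.256829  ,  0.70009185]), 'rotation': array([0.26452352, 0.13570891, 0.46004499, 0.8366415 ])}
top {'vfov': 57.05691453406172, 'cx': 314.75872686659534, 'cy': 234.94174152261385, 'dist': array([-0.00931242,  0.        ,  0.        ,  0.        ,  0.        ]), 'position': array([0.50595925, 0.01817396, 0.80919767]), 'rotation': array([ 0.01965321, -0.04058175, -0.69686293,  0.71578553])}
wrist {'vfov': 60.584090123821255, 'cx': 316.5201450056727, 'cy': 243.44676341664743, 'dist': array([-0.01664828,  0.        ,  0.        ,  0.        ,  0.        ]), 'mount': array([[ 9.73103065e-05,  9.54203681e-01,  2.99157692e-01,
         7.61093242e-02],
       [ 9.99999300e-01,  2.59912530e-04, -1.15430671e-03,
         2.61068731e-04],
       [-1.17919854e-03,  2.99157595e-01, -9.54202988e-01,
        -1.65883841e-01],
       [ 0.00000000e+00,  0.00000000e+00,  0.00000000e+00,
         1.00000000e+00]])}
```

View pics/top0.png

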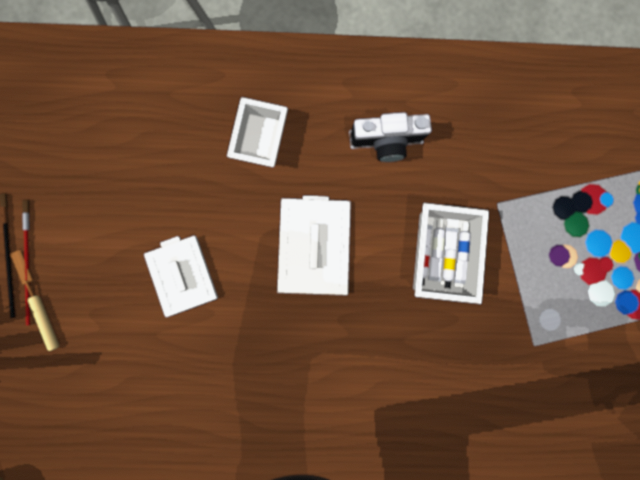

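View pics/scene0.png

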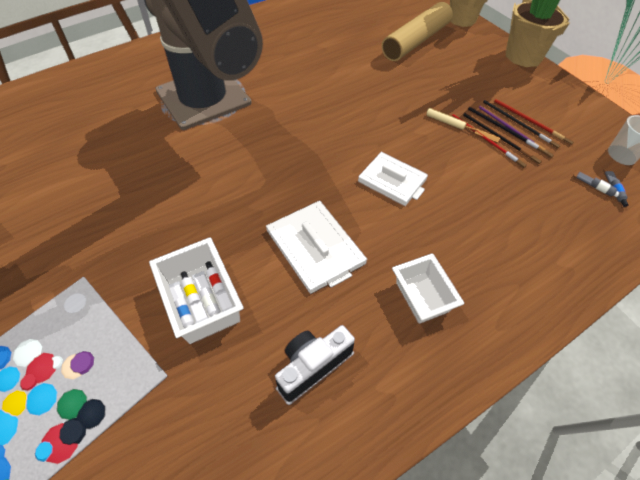

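View pics/wrist0.png

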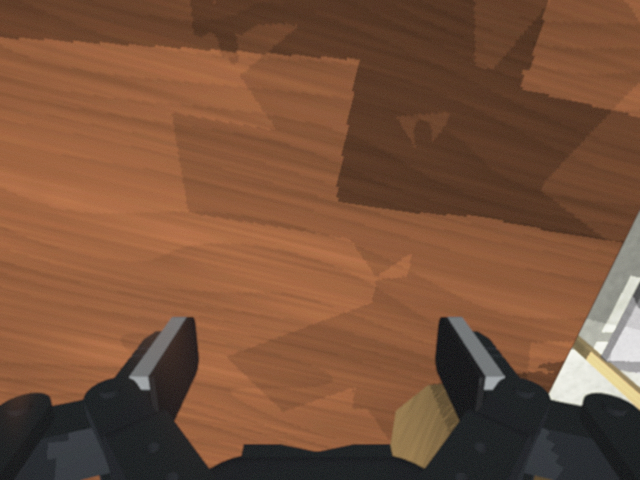

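```bash
cat > h.py <<'E'
from plant import *
import cv2, numpy as np
from scipy.spatial.transform import Rotation as R
def cam(n):
    s=get_state(); c=read_camera(n)
    f=240/np.tan(np.radians(c["vfov"])/2)
    c["K"]=np.array([[f,0,c["cx"]],[0,f,c["cy"]],[0,0,1]])
    if n=="wrist":
        Rt=R.from_quat(s["tcp_rot"]).as_matrix(); m=c["mount"]
        c["Rm"]=Rt@m[:3,:3]; c["p"]=s["eef_pos"]+Rt@m[:3,3]
    else:
        c["Rm"]=R.from_quat(c["rotation"]).as_matrix(); c["p"]=c["position"]
    return c
def cast(c,uv,z):
    q=cv2.undistortPoints(np.float64(uv).reshape(-1,1,2),c["K"],c["dist"]).reshape(-1,2)
    d=np.c_[q[:,0],-q[:,1],-np.ones(len(q))]@c["Rm"].T
    return c["p"]+d*((z-c["p"][2])/d[:,2])[:,None]
def proj(c,P):
    q=(np.atleast_2d(P)-c["p"])@c["Rm"]; q=q*[1,-1,-1]
    return cv2.projectPoints(q,np.zeros(3),np.zeros(3),c["K"],c["dist"])[0].reshape(-1,2)
def save(c,name): cv2.imwrite("pics/"+name,c["frame"][:,:,::-1])
def rect(P):
    (x,y),(w,h),a=cv2.minAreaRect(np.float32(P[:,:2]*1000))
    if w<h: w,h=h,w; a+=90
    return x,y,w,h,a
E
cat > m.py <<'E'
from h import *
for n in ("top","scene"):
    c=cam(n); im=c["frame"]; hsv=cv2.cvtColor(im,cv2.COLOR_RGB2HSV)
    m=((hsv[...,1]<50)&(hsv[...,2]>110)).astype(np.uint8)*255
    m=cv2.morphologyEx(m,cv2.MORPH_OPEN,np.ones((3,3)))
    cs,_=cv2.findContours(m,cv2.RETR_EXTERNAL,cv2.CHAIN_APPROX_NONE)
    for k in cs:
        if cv2.contourArea(k)<800: continue
        M=k.reshape(-1,2).mean(0)
        for z in (0.012,0.060):
            print(n,M.round(),z,np.round(rect(cast(c,k.reshape(-1,2),z)),1))
    cv2.imwrite(f"pics/m_{n}.png",m)
E
python3 m.py
```

```text
top [179. 275.] 0.012 [498.7 235.8 130.9  98.6  21.7]
top [179. 275.] 0.06 [499.2 222.7 123.   92.6  21.7]
top [451. 253.] 0.012 [ 549.2 -253.9  174.6  128.1  175.1]
top [451. 253.] 0.06 [ 546.6 -237.6  164.   120.4  175.1]
top [314. 246.] 0.012 [557.9  -3.7 179.5 128.9 179.6]
top [314. 246.] 0.06 [554.8  -2.3 168.7 121.1 179.6]
top [560. 263.] 0.012 [ 537.3 -463.4  268.8  190.3   14.7]
top [560. 263.] 0.06 [ 535.4 -434.4  252.6  178.8   14.7]
top [613. 204.] 0.012 [ 655.1 -561.5  141.5   92.5  162.7]
top [613. 204.] 0.06 [ 646.1 -526.6  133.    87.   162.7]
top [392. 125.] 0.012 [ 786.  -143.5  144.4   44.4   96.5]
top [392. 125.] 0.06 [ 769.1 -133.8  135.7   41.7   96.5]
top [257. 132.] 0.012 [762.8 106.8 118.3  91.  169.2]
top [257. 132.] 0.06 [747.4 101.5 111.2  85.6 169.2]
top [413.  18.] 0.012 [ 986.  -203.   857.2   96.3   92.7]
top [413.  18.] 0.06 [ 957.1 -189.7  805.6   90.5   92.7]
top [157.  12.] 0.012 [984.7 300.9 146.2  51.5  92.4]
top [157.  12.] 0.06 [955.8 283.8 137.4  48.4  92.4]
top [47. 12.] 0.012 [978.6 504.  181.3  47.4  92.2]
top [47. 12.] 0.06 [950.2 474.7 170
[... 957 characters left out ...]
ne [627. 140.] 0.012 [704.9 835.6 221.9  68.7 106.5]
scene [627. 140.] 0.06 [722.8 759.4 206.4  63.9 106.5]
scene [32. 51.] 0.012 [-486.7 -347.3  268.1  171.3    0.5]
scene [32. 51.] 0.06 [-385.7 -341.   249.4  159.3    0.5]
scene [93. 31.] 0.012 [-486.7 -156.3  269.4  175.1  179. ]
scene [93. 31.] 0.06 [-385.7 -163.3  250.6  162.9  179. ]
scene [631.  38.] 0.012 [ 370.3 1333.4  540.1   79.   121.5]
scene [631.  38.] 0.06 [ 411.5 1222.4  502.4   73.5  121.5]
scene [587.  28.] 0.012 [ 282.1 1211.5  605.7  219.3  116.3]
scene [587.  28.] 0.06 [ 329.5 1109.   563.5  204.   116.3]
scene [37.  8.] 0.012 [-736.4 -317.2  335.6  179.8   51.1]
scene [37.  8.] 0.06 [-618.  -313.   312.2  167.3   51.1]
```

```bash
python3 - <<'E'
import cv2
a=cv2.imread("pics/top0.png")
cv2.imwrite("pics/c1.png",cv2.resize(a[180:320,260:500],None,fx=3.3,fy=3.3,interpolation=cv2.INTER_CUBIC))
b=cv2.imread("pics/scene0.png")
cv2.imwrite("pics/c2.png",cv2.resize(b[190:350,140:380],None,fx=3.3,fy=3.3,interpolation=cv2.INTER_CUBIC))
E
```

```text
(no output)
```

View pics/c1.png

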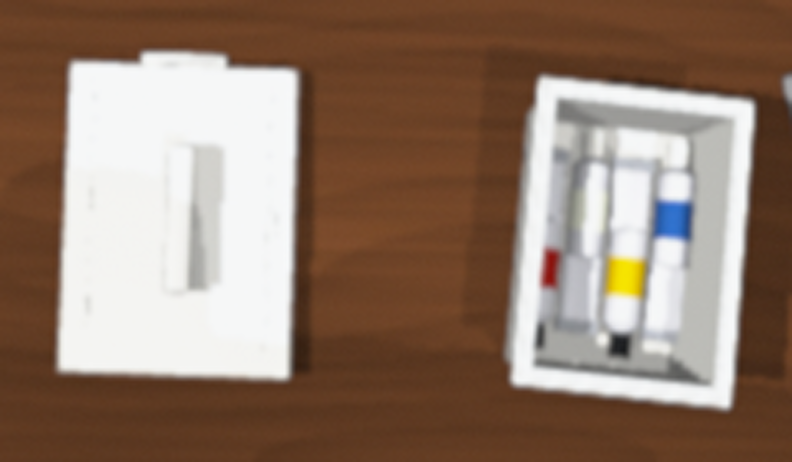

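View pics/c2.png

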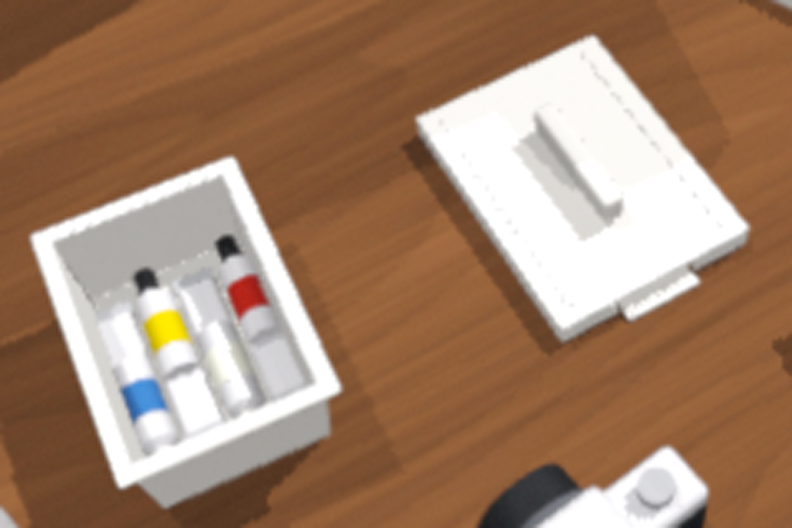

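```bash
python3 - <<'E'
from h import *
def px(l,o): return (np.array(l)+.5)/3.3-.5+np.array(o)
T=cam("top");S=cam("scene")
D={('tub',.061):(px([(541,76),(754,99),(731,408),(511,384)],(260,180)),px([(235,157),(33,236),(122,487),(340,389)],(140,190))),
('lid',.0145):(px([(70,61),(299,69),(290,380),(57,371)],(260,180)),px([(748,228),(565,333),(417,120),(593,36)],(140,190)))}
# order top: far-left,far-right,near-right,near-left
for (n,z),(a,b) in D.items():
    for c,p in ((T,a),(S,b)):
        P=cast(c,p,z)[:,:2]*1000
        r=rect(P/1000); print(n,P.round(1).tolist(),P.mean(0).round(1),np.round(r,1))
# ridge top in scene & top
r1=px([(180,143),(177,294)],(260,180)); 
print(cast(T,r1,.035))
r2=px([(545,108),(611,203)],(140,190)); print(cast(S,r2,.035))
E
```

```text
tub [[631.3, -189.7], [622.6, -302.6], [461.5, -289.3], [471.1, -174.9]] [ 546.6 -239.1] [ 546.8 -238.9  161.7  114.9  175.2]
tub [[474.1, -174.4], [464.0, -287.2], [622.0, -300.5], [630.6, -188.9]] [ 547.7 -237.7] [ 548.  -237.8  158.5  113.3  174.9]
lid [[639.5, 58.8], [638.9, -67.7], [468.2, -66.0], [470.0, 60.4]] [554.2  -3.6] [554.2  -3.6 170.7 126.4 179.4]
lid [[639.0, 58.3], [641.1, -65.5], [471.5, -64.6], [471.7, 59.8]] [555.9  -3. ] [556.4  -2.9 170.  124.4 179.7]
[[ 0.59355519 -0.0023913   0.035     ]
 [ 0.51302118 -0.00286138  0.035     ]]
[[ 0.51798887 -0.00287336  0.035     ]
 [ 0.59449534 -0.00628734  0.035     ]]
```

```bash
cat >> h.py <<'E'
def toolR(yaw,tilt): # deg; tilt = tool x (lid tongue) up
    return R.from_euler('z',yaw,degrees=True)*R.from_euler('y',-tilt,degrees=True)*R.from_euler('x',180,degrees=True)
def go(p,yaw,tilt=0):
    s=get_state(); R0=R.from_quat(s["tcp_rot"])
    t=(R0.inv()*toolR(yaw,tilt)).as_rotvec(); d=R0.inv().apply(np.array(p)-s["eef_pos"])
    print("turn",t.round(3).tolist(),"shift",d.round(4).tolist()); return t,d
def st():
    s=get_state(); r=R.from_quat(s["tcp_rot"]); x=r.as_matrix()[:,0]
    print("t",round(s["time"],2),"p",s["eef_pos"].round(4),"yaw",np.degrees(np.arctan2(x[1],x[0])).round(2),"tilt",np.degrees(np.arcsin(x[2])).round(2),"F",s["contact_force"].round(2),"M",s["wrist_torque"].round(2),"op",round(s["opening"],3),"q",s["qpos"].round(2))
E
python3 -c "
from h import *
st(); go([.50,-.004,.14],-0.5)"
```

```text
t 0.35 p [ 0.1649 -0.6544  0.2072] yaw 14.14 tilt 0.0 F [ 0.54 -0.38 -0.46] M [-0.    0.01  0.01] op 0.998 q [-1.47  0.29  1.58 -0.    1.28 -0.15]
turn [-0.001, 0.0, 0.256] shift [0.4838, -0.5488, 0.0675]
```

Request:
arm_command:
  steps:
    - [[0,0,0.02],[0.045,-0.045,0],1]
    - [[0,0,0.04],[0.09,-0.09,0],1]
    - [[0,0,0.07],[0.135,-0.135,0],1]
    - [[0,0,0.1],[0.18,-0.18,0],0.6]
    - [[0,0,0.12],[0.225,-0.225,0.01],0.6]
    - [[0,0,0.15],[0.27,-0.27,0.02],0.6]
    - [[0,0,0.18],[0.315,-0.315,0.03],0.6]
    - [[0,0,0.2],[0.36,-0.36,0.04],0.6]
    - [[0,0,0.22],[0.405,-0.405,0.05],0.6]
    - [[0,0,0.24],[0.45,-0.45,0.06],0.6]
    - [[0,0,0.256],[0.495,-0.495,0.065],0.6]
    - [[0,0,0.256],[0.537,-0.535,0.0675],0.6]
  force: 40

```text
time: 1.85
eef_pos: [0.5488, -0.0134, 0.1407]
tcp_rot: [1.0, -0.005, 0.0, -0.0]
contact_force: [1.1, -0.4, 0.1]
opening: 0.802
```

```bash
python3 -c "
from h import *
st(); c=cam('wrist'); save(c,'w1.png'); st(); go([.555,-.003,.14],-0.5)
L=R.from_euler('z',-.5,degrees=True)
for P in ([-.04,-.007,.035],[-.04,.007,.035],[.04,.007,.035],[.04,-.007,.035],[.084,.062,.015],[.084,-.062,.015]):
  print(P,proj(c,np.array([.555,-.0033,0])+L.apply(P)).round(1))"
```

```text
t 1.85 p [ 0.5488 -0.0134  0.1407] yaw -0.52 tilt 0.02 F [ 1.14 -0.4   0.05] M [-0.01  0.   -0.  ] op 0.802 q [-0.21  0.08  1.95  0.    1.12  1.37]
t 1.9 p [ 0.5514 -0.0076  0.1406] yaw -0.3 tilt 0.18 F [-1.31  1.95  0.79] M [ 0.12 -0.03  0.01] op 0.8 q [-0.2   0.08  1.94  0.01  1.12  1.37]
turn [-0.005, -0.003, 0.003] shift [0.0036, -0.0046, 0.0006]
[-0.04, -0.007, 0.035] [[311.2 277.1]]
[-0.04, 0.007, 0.035] [[291.5 277.1]]
[0.04, 0.007, 0.035] [[289.3 163.2]]
[0.04, -0.007, 0.035] [[310.7 163.2]]
[0.084, 0.062, 0.015] [[207.7  93.6]]
[0.084, -0.062, 0.015] [[393.   93.4]]
```

View pics/w1.png

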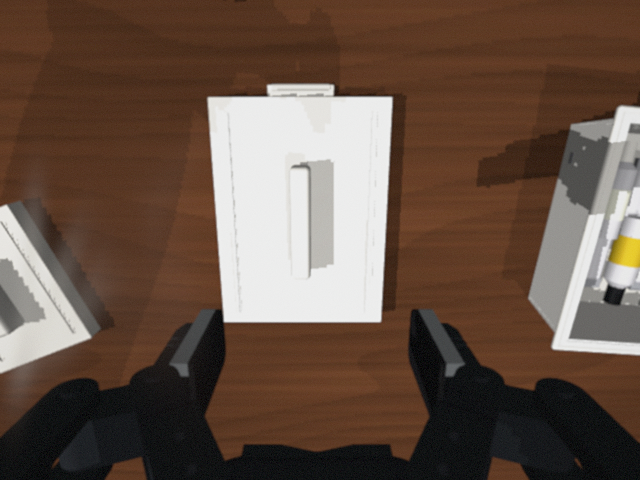

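Request:
arm_command:
  steps:
    - [[-0.005,-0.003,0.003],[0.003,-0.0045,0.03],0.2]
    - [[-0.005,-0.003,0.003],[0.003,-0.0045,0.06],0.0]
    - [[-0.005,-0.003,0.003],[0.003,-0.0045,0.06],0.0]
    - [[-0.005,-0.003,0.003],[0.003,-0.0045,0.06],0.0]

```text
time: 2.4
eef_pos: [0.5553, -0.0031, 0.0818]
tcp_rot: [1.0, -0.004, 0.001, 0.0]
contact_force: [-0.2, -0.1, -0.6]
opening: 0.503
```

```bash
python3 -c "
from h import *
st(); c=cam('wrist'); save(c,'w2.png'); st(); go([.554,-.003,.018],-0.5)
L=R.from_euler('z',-.5,degrees=True)
for P in ([-.04,-.007,.035],[-.04,.007,.035],[.04,.007,.035],[.04,-.007,.035],[.084,.062,.015],[.084,-.062,.015]):
  print(P,proj(c,np.array([.554,-.0033,0])+L.apply(P)).round(1))"
```

```text
t 2.4 p [ 0.5553 -0.0031  0.0818] yaw -0.49 tilt 0.1 F [-0.18 -0.07 -0.59] M [-0.03 -0.04  0.04] op 0.503 q [-0.19  0.16  1.97 -0.    1.01  1.39]
t 2.45 p [ 0.5557 -0.0033  0.0823] yaw -0.5 tilt 0.16 F [-0.03  0.55 -0.21] M [ 0.02 -0.   -0.01] op 0.502 q [-0.19  0.16  1.97 -0.    1.01  1.39]
turn [0.001, -0.003, 0.0] shift [-0.0019, -0.0003, 0.0643]
[-0.04, -0.007, 0.035] [[327.8 327.3]]
[-0.04, 0.007, 0.035] [[303.7 327.3]]
[0.04, 0.007, 0.035] [[302.3 190.2]]
[0.04, -0.007, 0.035] [[329.1 190.2]]
[0.084, 0.062, 0.015] [[200.4 102.7]]
[0.084, -0.062, 0.015] [[430.9 102.7]]
```

View pics/w2.png

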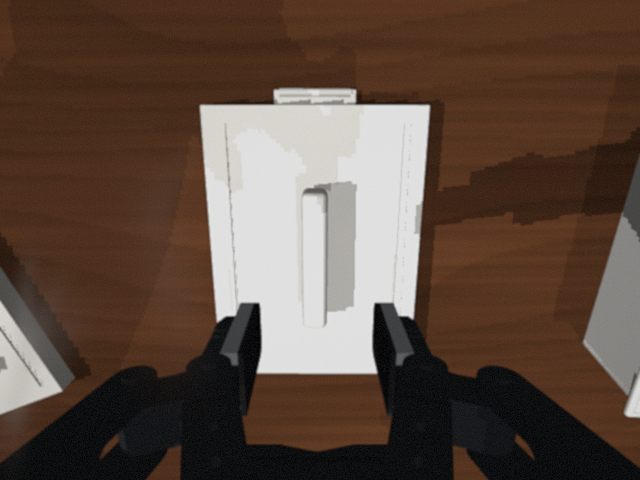

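Request:
arm_command:
  steps:
    - [[0.001,-0.003,0],[-0.0019,-0.0003,0.03],0.0]
    - [[0.001,-0.003,0],[-0.0019,-0.0003,0.055],0.0]
    - [[0.001,-0.003,0],[-0.0019,-0.0003,0.063],0.0]
    - [[0.001,-0.003,0],[-0.0019,-0.0003,0.063],-0.5]
    - [[0.001,-0.003,0],[-0.0019,-0.0003,0.063],-1]
    - [[0.001,-0.003,0],[-0.0019,-0.0003,0.063],-1]
    - [[0.001,-0.003,0],[-0.0019,-0.0003,0.063],-1]
    - [[0.001,-0.003,0],[-0.0019,-0.0003,0.063],-1]
    - [[0.001,-0.003,0],[-0.0019,-0.0003,0.063],-1]
    - [[0.001,-0.003,0],[-0.0019,-0.0003,0.063],-1]
  force: 60

```text
time: 3.7
eef_pos: [0.554, -0.003, 0.0193]
tcp_rot: [1.0, -0.004, -0.0, -0.0]
contact_force: [0.5, 0.1, 0.5]
opening: -0.003
```

```bash
python3 -c "
from h import *
st(); go([.554,-.003,.12],-0.5)"
```

```text
t 3.7 p [ 0.554  -0.003   0.0193] yaw -0.5 tilt -0.01 F [0.54 0.13 0.53] M [-0.01 -0.01  0.03] op -0.003 q [-0.19  0.26  1.99  0.    0.89  1.39]
turn [-0.0, 0.0, -0.0] shift [0.0, -0.0001, -0.1007]
```

```bash
python3 -c "
from h import *
c=cam('wrist'); save(c,'w3.png');c=cam('scene'); cv2.imwrite('pics/s3.png',cv2.resize(c['frame'][120:340,200:430,::-1],None,fx=2.6,fy=2.6)); st()"
```

```text
t 3.8 p [ 0.554  -0.003   0.0193] yaw -0.5 tilt -0.01 F [ 0.    0.86 -0.25] M [ 0.01 -0.02  0.01] op -0.002 q [-0.19  0.26  1.99  0.    0.89  1.39]
```

View pics/w3.png

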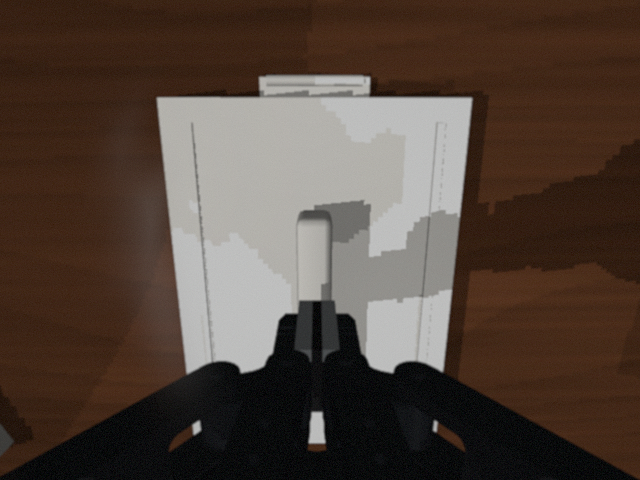

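View pics/s3.png

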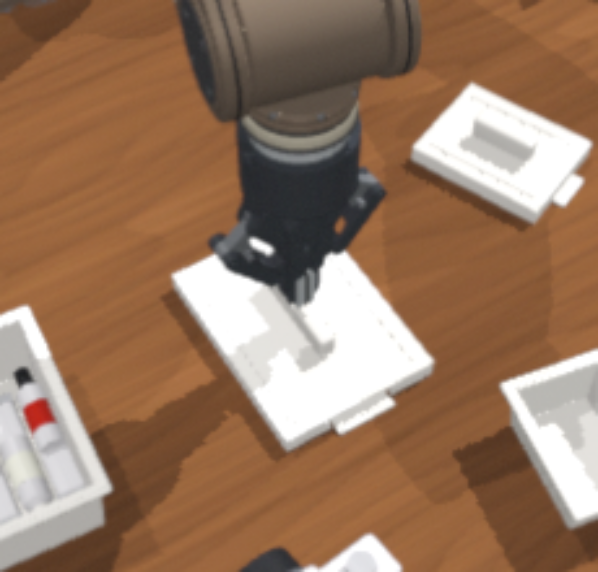

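```bash
python3 -c "
from h import *
c=cam('wrist'); S=cam('scene'); s=get_state(); Rt=R.from_quat(s['tcp_rot'])
for P in ([0,0,0],[0,0,-.019],[0,.007,0],[0,-.007,0],[.011,0,0],[0,0,-.04]):
  W=s['eef_pos']+Rt.apply(P); print(P,proj(c,W).round(1),proj(S,W).round(1))
cv2.imwrite('pics/s4.png',cv2.resize(S['frame'][190:280,270:360,::-1],None,fx=6,fy=6,interpolation=2))
cv2.imwrite('pics/w4.png',cv2.resize(c['frame'][280:460,220:420,::-1],None,fx=3,fy=3,interpolation=2))
"
```

```text
[0, 0, 0] [[315.4 295.9]] [[314.6 240.1]]
[0, 0, -0.019] [[315.3 316. ]] [[314.6 234.2]]
[0, 0.007, 0] [[331.3 295.9]] [[311.5 241.6]]
[0, -0.007, 0] [[299.5 295.9]] [[317.8 238.5]]
[0.011, 0, 0] [[315.4 272.6]] [[317.7 244.1]]
[0, 0, -0.04] [[315.2 344.2]] [[314.6 227.5]]
```

View pics/s4.png

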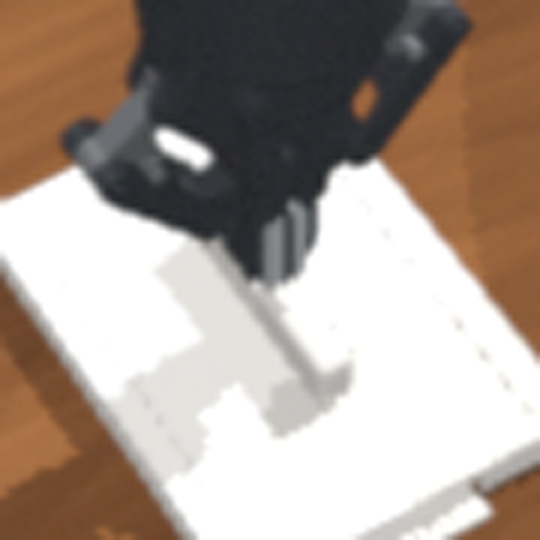

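View pics/w4.png

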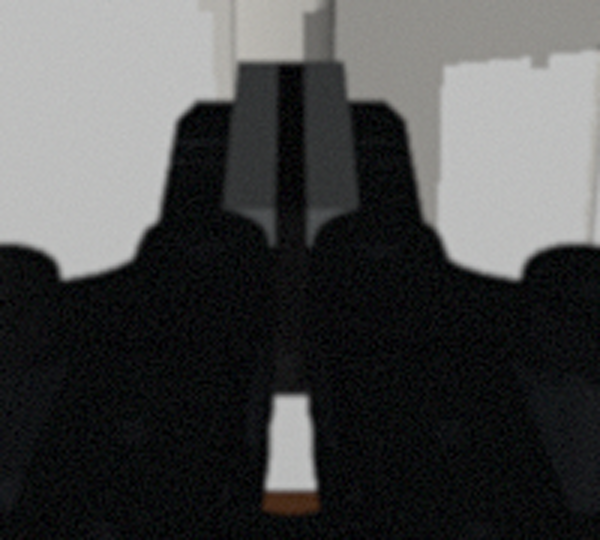

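```bash
python3 -c "
from h import *
c=cam('wrist'); S=cam('scene'); T=cam('top');s=get_state(); Rt=R.from_quat(s['tcp_rot'])
def ray(c,uv):
  a=cast(c,[uv],0.)[0]; d=a-c['p']; return c['p'],d/np.linalg.norm(d)
for uv in ((316,236.5),(317,237),(315,236)):
  o1,d1=ray(c,(315.5,301));o2,d2=ray(S,uv)
  A=np.c_[d1,-d2];t=np.linalg.lstsq(A,o2-o1,rcond=None)[0]
  a,b=o1+t[0]*d1,o2+t[1]*d2;print(a.round(4),b.round(4),Rt.inv().apply((a+b)/2-s['eef_pos']).round(4))
o,d=ray(c,(315.5,301))
for x in (-.011,0,.011):
  k=(s['eef_pos'][0]+x-o[0])/d[0]; print(x,(o+k*d).round(4))
cv2.imwrite('pics/t4.png',cv2.resize(T['frame'][180:320,250:400,::-1],None,fx=4,fy=4,interpolation=2))
"
```

```text
[ 0.5601 -0.0032  0.0374] [ 0.5594 -0.0034  0.0377] [ 0.0057  0.0002 -0.0182]
[ 0.5609 -0.0032  0.0392] [ 0.562  -0.0028  0.0387] [ 0.0074 -0.0001 -0.0196]
[ 0.5592 -0.0032  0.0356] [ 0.5569 -0.004   0.0367] [ 0.004   0.0005 -0.0168]
-0.011 [ 0.543  -0.003   0.0014]
0 [ 0.554  -0.0031  0.0246]
0.011 [ 0.565  -0.0032  0.0478]
```

View pics/t4.png

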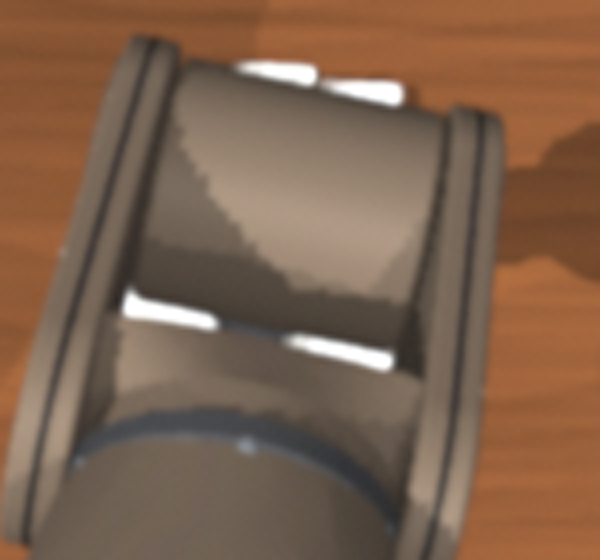

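Request:
arm_command:
  steps:
    - [[0,0,0],[0,0,0],0.0]
    - [[0,0,0],[0,0,0],0.0]
    - [[0,0,0],[0,0,0],0.0]
    - [[0,0,0],[0,0,0.009],0.0]
    - [[0,0,0],[0,0,0.017],0.0]
    - [[0,0,0],[0,0,0.017],0.0]
    - [[0,0,0],[0,0,0.017],-1]
    - [[0,0,0],[0,0,0.017],-1]
    - [[0,0,0],[0,0,0.017],-1]
    - [[0,0,0],[0,0,0.017],-1]
    - [[0,0,0],[0,0,0.017],-1]
  force: 60

```text
time: 5.42
eef_pos: [0.5543, -0.0031, 0.0027]
tcp_rot: [1.0, -0.004, 0.0, -0.0]
contact_force: [0.7, 0.9, 2.4]
opening: 0.137
```

```bash
python3 -c "
from h import *
st();c=cam('wrist'); save(c,'w5.png');S=cam('scene');cv2.imwrite('pics/s5.png',cv2.resize(S['frame'][190:280,270:360,::-1],None,fx=6,fy=6,interpolation=2))"
```

```text
t 5.42 p [ 0.5543 -0.0031  0.0027] yaw -0.5 tilt 0.03 F [0.73 0.88 2.4 ] M [-0.01  0.02  0.06] op 0.137 q [-0.19  0.29  2.    0.    0.86  1.39]
```

View pics/w5.png

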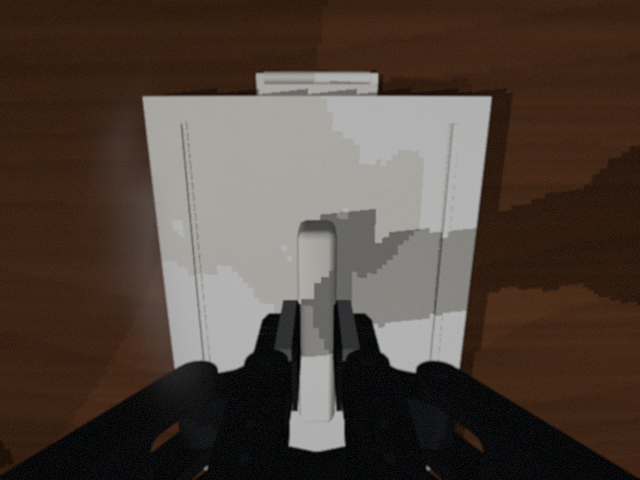

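View pics/s5.png

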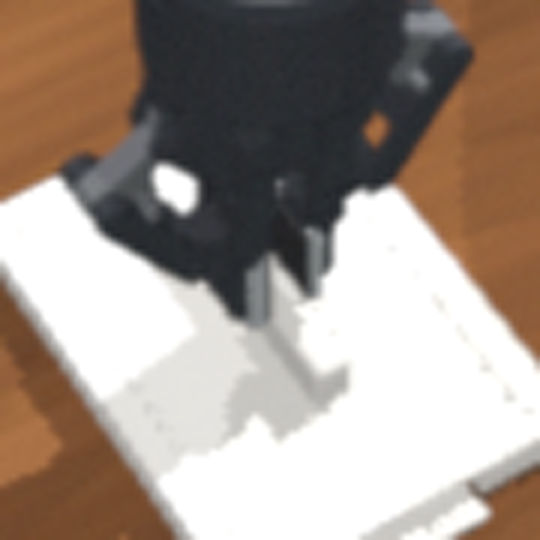

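Request:
arm_command:
  steps:
    - [[0,0,0],[0,0,-0.01],-1]
    - [[0,0,0],[0,0,-0.03],-1]
    - [[0,0,0],[0,0,-0.07],-1]
    - [[0,0,0.02],[0,0.01,-0.12],-1]
    - [[0,0,0.05],[0,0.03,-0.17],-1]
    - [[0,0,0.079],[0,0.05,-0.21],-1]
    - [[0,0,0.079],[0,0.057,-0.217],-1]
    - [[0,0,0.079],[0,0.057,-0.217],-1]
    - [[0,0,0.079],[0,0.057,-0.217],-1]
    - [[0,0,0.079],[0,0.057,-0.217],-1]
  force: 80

```text
time: 6.78
eef_pos: [0.5527, -0.0593, 0.2174]
tcp_rot: [0.999, -0.043, -0.002, -0.001]
contact_force: [0.2, -0.4, -1.5]
opening: 0.132
```

```bash
python3 -c "
from h import *
st();c=cam('wrist'); save(c,'w6.png');st();S=cam('scene');save(S,'s6.png')
L=R.from_euler('z',-5,degrees=True)
for P in ([.08,.057,.061],[.08,-.057,.061],[-.08,-.057,.061],[-.08,.057,.061]):
  print(P,proj(c,np.array([.5472,-.2384,0])+L.apply(P)).round(1))
import pickle; pickle.dump(c,open('w6.pkl','wb'))
"
```

```text
t 6.78 p [ 0.5527 -0.0593  0.2174] yaw -4.98 tilt -0.19 F [ 0.17 -0.38 -1.52] M [ 0.02 -0.01 -0.03] op 0.132 q [-0.29  0.02  1.86  0.    1.27  1.37]
t 6.83 p [ 0.553  -0.0594  0.2179] yaw -4.98 tilt -0.15 F [ 0.03 -0.09 -0.51] M [ 0.01  0.07 -0.02] op 0.129 q [-0.29  0.02  1.86  0.    1.27  1.37]
[0.08, 0.057, 0.061] [[480.3  95.1]]
[0.08, -0.057, 0.061] [[631.8  96.3]]
[-0.08, -0.057, 0.061] [[589.6 292.9]]
[-0.08, 0.057, 0.061] [[458.1 293.2]]
```

View pics/w6.png

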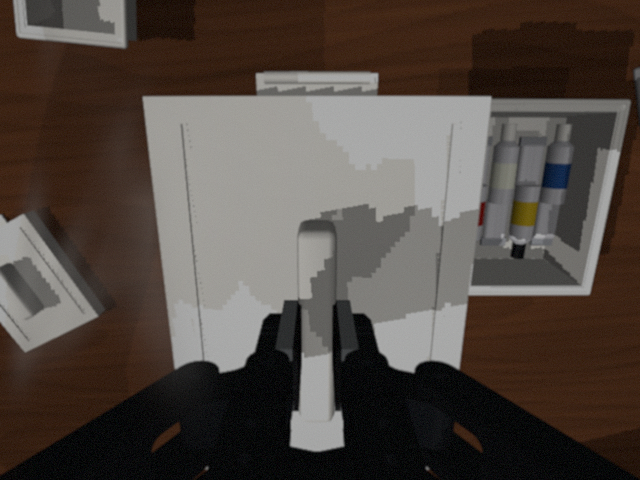

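View pics/s6.png

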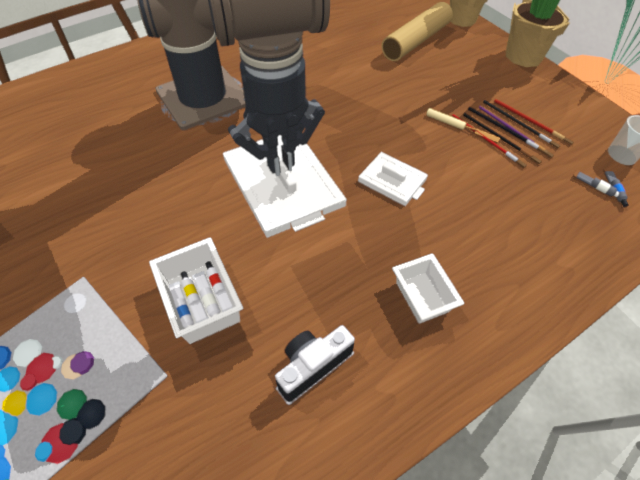

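```bash
cat >> h.py <<'E'
TUB=[545.5,-238.2]; TYAW=-5.; A=(0.6,2.7)
def tcp(xc,g,th,dz=0):
    t=np.radians(th); M=np.array([[np.cos(t),-np.sin(t)],[np.sin(t),np.cos(t)]])
    O=np.array([-77.8,59.8])-M@np.array([xc,9.8-g]); T=O+M@np.array(A)
    w=R.from_euler('z',TYAW,degrees=True).apply([T[0],0,0])
    return np.array([TUB[0]+w[0],TUB[1]+w[1],T[1]+dz])/1000
E
python3 -c "
from h import *
p=tcp(-69,1,11,60);print(p,tcp(-69,1,11));go(p,-5,11)"
```

```text
[ 0.53721683 -0.23747532  0.12709238] [ 0.53721683 -0.23747532  0.06709238]
turn [-0.001, 0.194, 0.0] shift [-0.0003, 0.1787, 0.091]
```

Request:
arm_command:
  steps:
    - [[0,0.03,0],[0,0.02,0.0],-1]
    - [[0,0.06,0],[0,0.05,0.0],-1]
    - [[0,0.09,0],[0,0.09,0.0],-1]
    - [[0,0.12,0],[0,0.13,0.0],-1]
    - [[0,0.15,0],[0,0.16,0.03],-1]
    - [[0,0.18,0],[0,0.175,0.06],-1]
    - [[-0.001,0.194,0],[-0.0003,0.1787,0.08],-1]
    - [[-0.001,0.194,0],[-0.0003,0.1787,0.091],-1]
    - [[-0.001,0.194,0],[-0.0003,0.1787,0.091],-1]
    - [[-0.001,0.194,0],[-0.0003,0.1787,0.091],-1]
    - [[-0.001,0.194,0],[-0.0003,0.1787,0.091],-1]

```text
time: 8.25
eef_pos: [0.5381, -0.2376, 0.1285]
tcp_rot: [0.994, -0.043, 0.097, 0.005]
contact_force: [-0.4, -1.2, -0.7]
opening: 0.139
```

```bash
python3 -c "
from h import *
st();S=cam('scene');cv2.imwrite('pics/s7.png',cv2.resize(S['frame'][150:350,100:300,::-1],None,fx=3,fy=3,interpolation=2))
c=cam('wrist');save(c,'w7.png');T=cam('top');cv2.imwrite('pics/t7.png',cv2.resize(T['frame'][150:330,380:540,::-1],None,fx=3.3,fy=3.3,interpolation=2))
go(tcp(-69,4,11),-5,11);go(tcp(-69,1,11),-5,11)
"
```

```text
t 8.25 p [ 0.5381 -0.2376  0.1285] yaw -4.94 tilt 11.12 F [-0.41 -1.2  -0.7 ] M [0.03 0.15 0.08] op 0.139 q [-0.64  0.07  1.98  0.13  0.92  0.95]
turn [0.001, -0.001, 0.001] shift [-0.012, -0.0, 0.0566]
turn [0.001, -0.001, 0.001] shift [-0.012, -0.0, 0.0596]
```

View pics/s7.png

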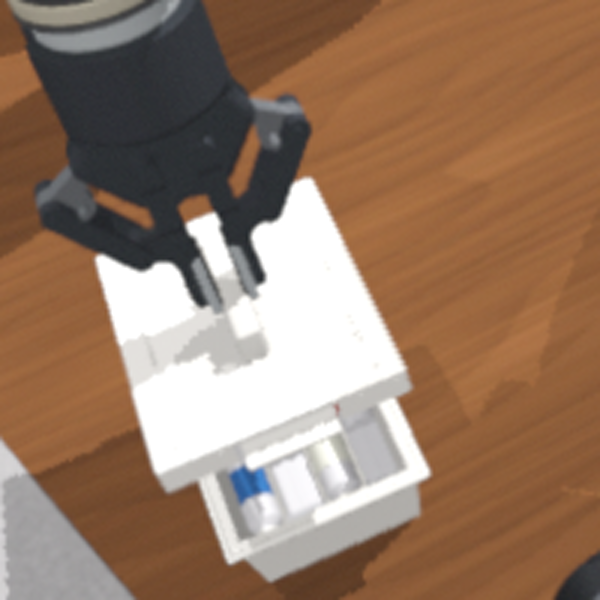

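View pics/w7.png

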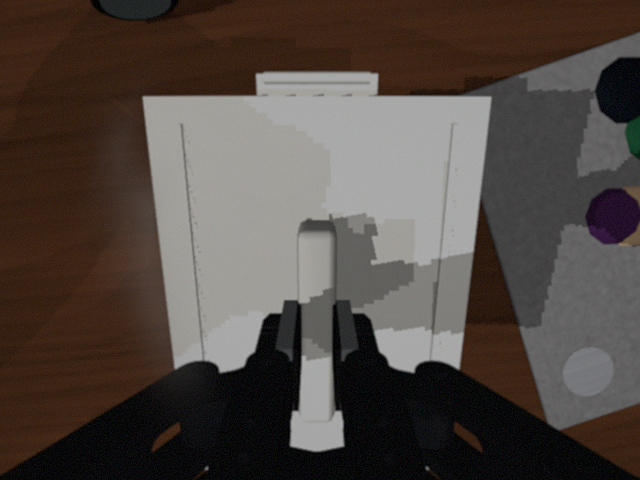

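View pics/t7.png

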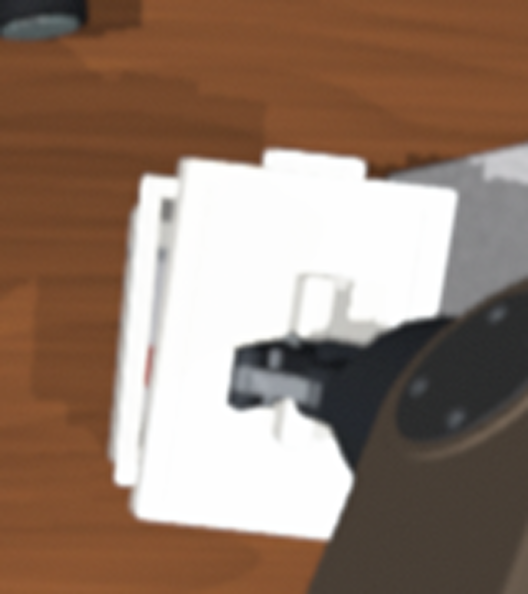

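Request:
arm_command:
  steps:
    - [[0.001,-0.001,0.001],[-0.004,0,0.019],-1]
    - [[0.001,-0.001,0.001],[-0.008,0,0.038],-1]
    - [[0.001,-0.001,0.001],[-0.0105,0,0.049],-1]
    - [[0.001,-0.001,0.001],[-0.012,0,0.0555],-1]
    - [[0.001,-0.001,0.001],[-0.012,0,0.0555],-1]
    - [[0.001,-0.001,0.001],[-0.012,0,0.0555],-1]
    - [[0.001,-0.001,0.001],[-0.012,0,0.0555],-1]

```text
time: 9.28
eef_pos: [0.537, -0.2378, 0.0719]
tcp_rot: [0.994, -0.044, 0.097, 0.004]
contact_force: [-0.3, 0.2, -1.3]
opening: 0.131
```

```bash
python3 -c "
from h import *
st();S=cam('scene');cv2.imwrite('pics/s8.png',cv2.resize(S['frame'][200:350,120:270,::-1],None,fx=4,fy=4,interpolation=2))
T=cam('top');cv2.imwrite('pics/t8.png',cv2.resize(T['frame'][180:330,400:520,::-1],None,fx=4,fy=4,interpolation=2))
go(tcp(-69,1,11),-5,11)
s=get_state();Rt=R.from_quat(s['tcp_rot'])
def lidw(P): P=np.array(P)/1000; return s['eef_pos']+Rt.apply([P[0]-.0006,-P[1],.0027-P[2]])
L=R.from_euler('z',-5,degrees=True)
print('lid corners top, scene px in crop', [(n,((proj(S,lidw(P))[0]-[120,200])*4).round()) for n,P in (('tongue+y',[84,62,15]),('tongue-y',[84,-62,15]),('lip+y',[-84,62,15]),('lip-y',[-84,-62,15]))])
print('rim', [((proj(S,np.array([.5455,-.2382,0])+L.apply(np.array(P)/1000))[0]-[120,200])*4).round() for P in ([80,57,61],[80,-57,61],[-80,57,61],[-80,-57,61])])
"
```

```text
t 9.28 p [ 0.537  -0.2378  0.0719] yaw -5.01 tilt 11.09 F [-0.26  0.17 -1.34] M [-0.01  0.11 -0.04] op 0.131 q [-0.64  0.15  2.02  0.14  0.81  0.93]
turn [0.0, -0.001, -0.0] shift [-0.0005, -0.0002, 0.0047]
lid corners top, scene px in crop [('tongue+y', array([480., 360.])), ('tongue-y', array([173., 492.])), ('lip+y', array([357., 109.])), ('lip-y', array([ 90., 212.]))]
rim [array([491., 429.]), array([221., 547.]), array([360., 144.]), array([114., 240.])]
```

View pics/s8.png

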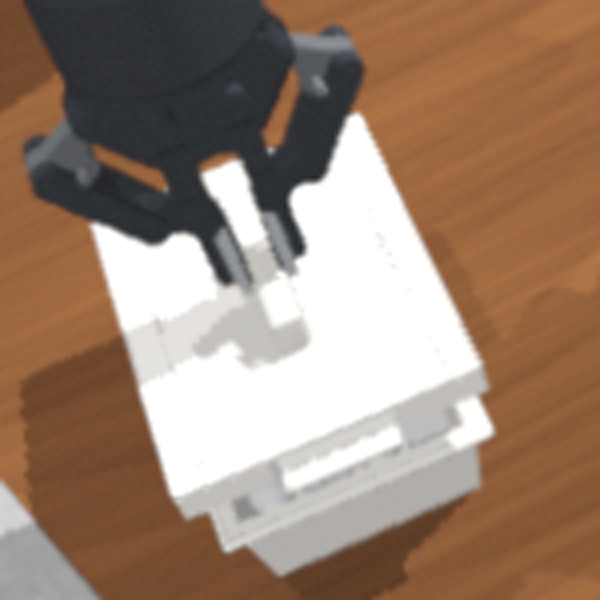

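View pics/t8.png

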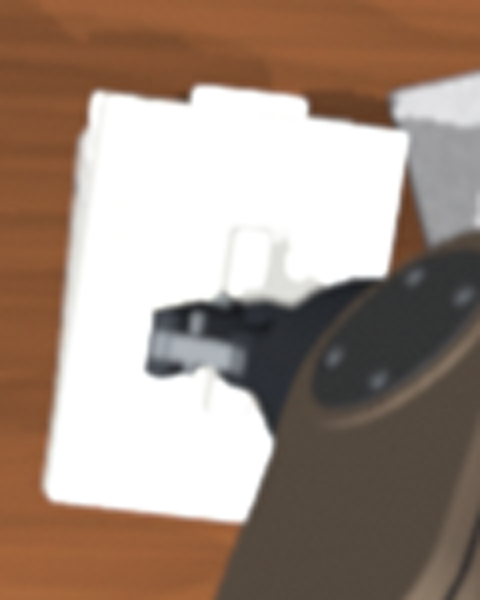

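Request:
arm_command:
  steps:
    - [[0,0,0],[-0.0003,0,0.0025],-1]
    - [[0,-0.001,0],[-0.0005,-0.0002,0.0045],-1]
    - [[0,-0.001,0],[-0.0005,-0.0002,0.0052],-1]
    - [[0,-0.001,0],[-0.0005,-0.0002,0.0052],-1]
    - [[0,-0.001,0],[-0.0005,-0.0002,0.0052],-1]

```text
time: 10.0
eef_pos: [0.5374, -0.2375, 0.0666]
tcp_rot: [0.994, -0.044, 0.096, 0.004]
contact_force: [-0.2, 0.8, -1.6]
opening: 0.132
```

```bash
python3 -c "
from h import *
st()
go(tcp(-69,.5,11),-5,11);go(tcp(-78.8,.2,11),-5,11)
"
```

```text
t 10.0 p [ 0.5374 -0.2375  0.0666] yaw -5.02 tilt 11.01 F [-0.24  0.81 -1.59] M [0.03 0.13 0.03] op 0.132 q [-0.64  0.16  2.02  0.14  0.8   0.93]
turn [0.0, -0.0, -0.0] shift [-0.0, -0.0001, -0.0]
turn [0.0, -0.0, -0.0] shift [0.0098, -0.0001, 0.0003]
```

Request:
arm_command:
  steps:
    - [[0,0,0],[0,0,0.0008],-1]
    - [[0,0,0],[0,0,0.0008],-1]

```text
time: 10.25
eef_pos: [0.5377, -0.2377, 0.066]
tcp_rot: [0.994, -0.044, 0.096, 0.004]
contact_force: [0.8, -0.5, -0.1]
opening: 0.131
```

```bash
python3 -c "
from h import *
st()"
```

```text
t 10.25 p [ 0.5377 -0.2377  0.066 ] yaw -5.02 tilt 11.03 F [ 0.8  -0.53 -0.13] M [0.03 0.21 0.01] op 0.131 q [-0.64  0.16  2.02  0.14  0.8   0.93]
```

Request:
arm_command:
  steps:
    - [[0,0,0],[0,0,0.0007],-1]
    - [[0,0,0],[0,0,0.0007],-1]

```text
time: 10.5
eef_pos: [0.5379, -0.2377, 0.0655]
tcp_rot: [0.994, -0.044, 0.096, 0.004]
contact_force: [-0.2, 0.8, 0.6]
opening: 0.129
```

```bash
python3 -c "
from h import *
st()"
```

```text
t 10.5 p [ 0.5379 -0.2377  0.0655] yaw -5.01 tilt 11.03 F [-0.2   0.77  0.63] M [0.08 0.29 0.01] op 0.129 q [-0.64  0.16  2.02  0.14  0.8   0.93]
```

Request:
arm_command:
  steps:
    - [[0,0,0],[0.002,0,0],-1]
    - [[0,0,0],[0.004,0,0],-1]
    - [[0,0,0],[0.006,0,0],-1]
    - [[0,0,0],[0.0075,0,0],-1]
    - [[0,0,0],[0.0075,0,0],-1]

```text
time: 11.12
eef_pos: [0.5455, -0.2384, 0.067]
tcp_rot: [0.994, -0.044, 0.096, 0.004]
contact_force: [-0.7, -0.0, 0.2]
opening: 0.13
```

```bash
python3 -c "
from h import *
st()"
```

```text
t 11.12 p [ 0.5455 -0.2384  0.067 ] yaw -5.01 tilt 11.06 F [-0.69 -0.04  0.2 ] M [0.07 0.36 0.01] op 0.13 q [-0.63  0.17  2.    0.14  0.81  0.94]
```

Request:
arm_command:
  steps:
    - [[0,0,0],[0.001,0,0],-1]
    - [[0,0,0],[0.002,0,0],-1]
    - [[0,0,0],[0.002,0,0],-1]

```text
time: 11.5
eef_pos: [0.5476, -0.2385, 0.0675]
tcp_rot: [0.994, -0.044, 0.096, 0.004]
contact_force: [-0.3, -0.1, -0.3]
opening: 0.132
```

```bash
python3 -c "
from h import *
st()"
```

```text
t 11.5 p [ 0.5476 -0.2385  0.0675] yaw -5.01 tilt 11.07 F [-0.28 -0.07 -0.28] M [ 0.05  0.33 -0.02] op 0.132 q [-0.63  0.18  2.    0.14  0.81  0.95]
```

Request:
arm_command:
  steps:
    - [[0,0,0],[0.001,0,0],-1]
    - [[0,0,0],[0.0015,0,0],-1]
    - [[0,0,0],[0.0015,0,0],-1]

```text
time: 11.88
eef_pos: [0.5479, -0.2384, 0.0669]
tcp_rot: [0.995, -0.043, 0.095, 0.004]
contact_force: [-5.0, -0.9, -0.2]
opening: 0.129
```

```bash
python3 -c "
from h import *
st()"
```

```text
t 11.88 p [ 0.5479 -0.2384  0.0669] yaw -4.99 tilt 10.91 F [-4.97 -0.93 -0.2 ] M [-0.08  1.09  0.09] op 0.129 q [-0.63  0.18  1.99  0.13  0.81  0.95]
```

```bash
python3 -c "
from h import *
s=get_state();p=s['eef_pos'];b=tcp(-78.8,0,10.9)
print('b',b)
for th in (9,7.,5.5,4,3): 
  q=p+tcp(-78.8,0,th)-b+np.array([.0004,0,0.0]); print(th,q.round(4));go(q,-5,th)"
```

```text
b [ 0.54700435 -0.23833161  0.06784227]
9 [ 0.5486 -0.2384  0.0643]
turn [-0.0, -0.033, 0.0] shift [0.0001, -0.0, 0.0027]
7.0 [ 0.5487 -0.2384  0.0615]
turn [-0.0, -0.068, 0.0] shift [-0.0003, -0.0, 0.0055]
5.5 [ 0.5487 -0.2384  0.0594]
turn [-0.0, -0.094, 0.0] shift [-0.0006, -0.0, 0.0075]
4 [ 0.5487 -0.2384  0.0573]
turn [-0.0, -0.121, 0.0] shift [-0.001, -0.0, 0.0096]
3 [ 0.5487 -0.2384  0.0559]
turn [-0.0, -0.138, 0.0] shift [-0.0013, -0.0, 0.0109]
```

Request:
arm_command:
  steps:
    - [[0,-0.017,0],[0.0001,0,0.0013],-1]
    - [[0,-0.033,0],[0.0001,0,0.0027],-1]
    - [[0,-0.05,0],[-0.0001,0,0.0041],-1]
    - [[0,-0.068,0],[-0.0003,0,0.0055],-1]
    - [[0,-0.081,0],[-0.0005,0,0.0065],-1]
    - [[0,-0.094,0],[-0.0006,0,0.0075],-1]
    - [[0,-0.094,0],[-0.0006,0,0.0075],-1]

```text
time: 12.75
eef_pos: [0.5485, -0.2383, 0.059]
tcp_rot: [0.998, -0.043, 0.047, 0.002]
contact_force: [-5.0, -0.1, -0.5]
opening: 0.134
```

```bash
python3 -c "
from h import *
st();S=cam('scene');cv2.imwrite('pics/s9.png',cv2.resize(S['frame'][200:350,120:270,::-1],None,fx=4,fy=4,interpolation=2))
s=get_state();p=s['eef_pos']
b=tcp(-78.8,0,5.6)
for th in (4,3,2.5): 
  q=p+tcp(-78.8,0,th)-b; print(th,q.round(4));go(q,-5,th)"
```

```text
t 12.75 p [ 0.5485 -0.2383  0.059 ] yaw -4.97 tilt 5.41 F [-4.98 -0.07 -0.52] M [-0.03  1.12 -0.03] op 0.134 q [-0.6   0.24  1.93  0.06  0.89  1.02]
4 [ 0.5485 -0.2383  0.0569]
turn [-0.001, -0.025, 0.0] shift [-0.0002, 0.0, 0.0022]
3 [ 0.5484 -0.2383  0.0555]
turn [-0.001, -0.042, 0.0] shift [-0.0004, 0.0, 0.0036]
2.5 [ 0.5484 -0.2383  0.0548]
turn [-0.001, -0.051, 0.0] shift [-0.0005, 0.0, 0.0043]
```

View pics/s9.png

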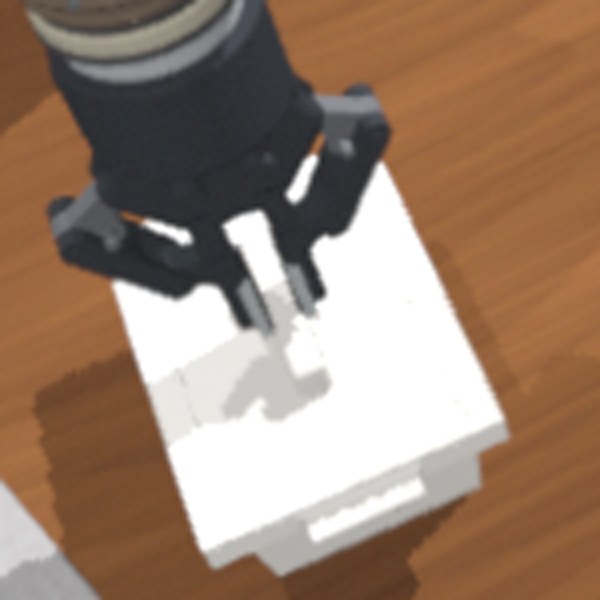

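Request:
arm_command:
  steps:
    - [[0,-0.012,0],[-0.0001,0,0.0011],-1]
    - [[0,-0.025,0],[-0.0002,0,0.0022],-1]
    - [[0,-0.035,0],[-0.0003,0,0.003],-1]
    - [[0,-0.042,0],[-0.0004,0,0.0036],-1]
    - [[0,-0.042,0],[-0.0004,0,0.0036],-1]

```text
time: 13.42
eef_pos: [0.5482, -0.2383, 0.056]
tcp_rot: [0.999, -0.043, 0.026, 0.001]
contact_force: [-6.3, 0.1, 3.7]
opening: 0.134
```

```bash
python3 -c "
from h import *
st()"
```

```text
t 13.43 p [ 0.5482 -0.2383  0.056 ] yaw -4.96 tilt 2.93 F [-6.28  0.05  3.74] M [ 0.05  1.34 -0.04] op 0.134 q [-0.59  0.26  1.91  0.03  0.93  1.05]
```

Request:
arm_command:
  steps:
    - [[0,0,0],[0,0,0],-1]
    - [[0,0,0],[0,0,0],0.0]
    - [[0,0,0],[0,0,0],0.0]
    - [[0,0,0],[0,0,0],0.0]
    - [[0,0,0],[0,0,-0.015],0.0]
    - [[0,0,0],[0,0,-0.04],0.0]
    - [[0,0,0],[0,0,-0.05],0.0]
    - [[0,0,0],[0,0,-0.05],-1]
    - [[0,0,0],[0,0,-0.05],-1]

```text
time: 14.55
eef_pos: [0.5452, -0.2378, 0.1052]
tcp_rot: [0.999, -0.043, 0.025, 0.0]
contact_force: [-0.1, -0.1, -0.4]
opening: 0.081
```

```bash
python3 -c "
from h import *
st();S=cam('scene');cv2.imwrite('pics/s10.png',cv2.resize(S['frame'][200:350,120:270,::-1],None,fx=4,fy=4,interpolation=2))
p=np.array([.5482,-.2383,0])+R.from_euler('z',-5,degrees=True).apply([.0675,0,0]); 
for z in (.085,.06):
  p[2]=z; go(p,-5,0)"
```

```text
t 14.55 p [ 0.5452 -0.2378  0.1052] yaw -4.96 tilt 2.87 F [-0.13 -0.11 -0.37] M [ 0.05  0.07 -0.05] op 0.081 q [-0.59  0.19  1.89  0.03  1.02  1.05]
turn [-0.002, -0.049, 0.001] shift [0.0696, 0.0004, 0.0233]
turn [-0.002, -0.049, 0.001] shift [0.0684, 0.0005, 0.0483]
```

View pics/s10.png

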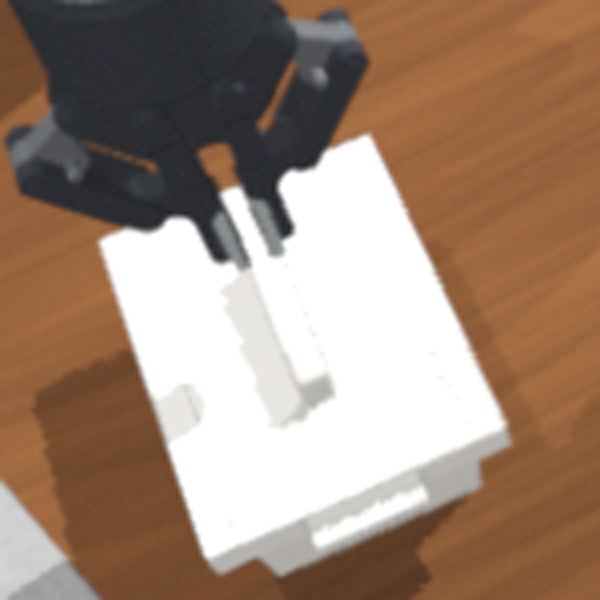

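Request:
arm_command:
  steps:
    - [[0,-0.025,0],[0.035,0,0],-1]
    - [[-0.002,-0.049,0.001],[0.07,0.0004,0.005],-1]
    - [[-0.002,-0.049,0.001],[0.0696,0.0004,0.025],-1]
    - [[-0.002,-0.049,0.001],[0.069,0.0004,0.04],-1]
    - [[-0.002,-0.049,0.001],[0.0684,0.0004,0.046],-1]
    - [[-0.002,-0.049,0.001],[0.0684,0.0004,0.046],-1]
    - [[-0.002,-0.049,0.001],[0.0684,0.0004,0.046],-1]
  force: 60

```text
time: 15.48
eef_pos: [0.6155, -0.2445, 0.0632]
tcp_rot: [0.999, -0.044, 0.001, 0.0]
contact_force: [0.4, 0.8, 0.5]
opening: 0.001
```

```bash
python3 -c "
from h import *
st();S=cam('scene');cv2.imwrite('pics/s11.png',cv2.resize(S['frame'][200:350,120:270,::-1],None,fx=4,fy=4,interpolation=2))
c=cam('wrist');save(c,'w11.png')"
```

```text
t 15.47 p [ 0.6155 -0.2445  0.0632] yaw -5.04 tilt 0.1 F [0.42 0.76 0.47] M [-0.01  0.04  0.03] op 0.001 q [-0.53  0.4   1.71 -0.    1.03  1.13]
```

View pics/s11.png

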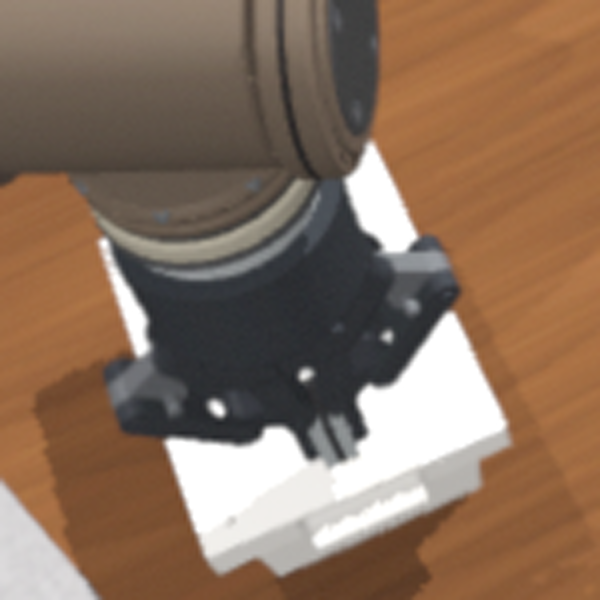

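View pics/w11.png

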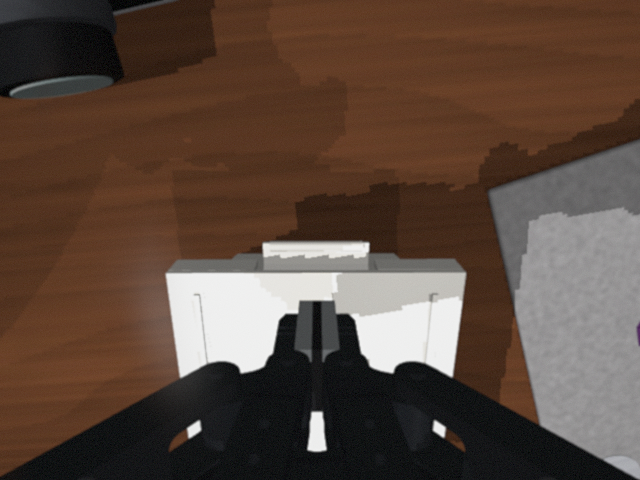

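Request:
arm_command:
  steps:
    - [[0,0,0],[0,0,0.004],-1]
    - [[0,0,0],[0,0,0.007],-1]
    - [[0,0,0],[0,0,0.008],-1]
    - [[0,0,0],[0,0,0.008],-1]

```text
time: 16.08
eef_pos: [0.6157, -0.2444, 0.0551]
tcp_rot: [0.999, -0.044, 0.001, 0.0]
contact_force: [-0.5, -0.8, -0.1]
opening: -0.001
```

Request:
arm_command:
  steps:
    - [[0,0,0],[0,0,0.001],-1]
    - [[0,0,0],[0,0,0.002],-1]
    - [[0,0,0],[0,0,0.002],-1]

```text
time: 16.45
eef_pos: [0.6156, -0.2444, 0.053]
tcp_rot: [0.999, -0.044, 0.001, 0.0]
contact_force: [-0.5, -0.4, 0.3]
opening: -0.001
```

Request:
arm_command:
  steps:
    - [[0,0,0],[0,0,0.001],-1]
    - [[0,0,0],[0,0,0.0015],-1]
    - [[0,0,0],[0,0,0.0015],-1]

```text
time: 16.82
eef_pos: [0.6156, -0.2443, 0.0514]
tcp_rot: [0.999, -0.044, 0.001, 0.0]
contact_force: [0.2, -0.5, -0.1]
opening: -0.001
```

Request:
arm_command:
  steps:
    - [[0,0,0],[0,0,0.001],-1]
    - [[0,0,0],[0,0,0.001],-1]

```text
time: 17.08
eef_pos: [0.6155, -0.2443, 0.0502]
tcp_rot: [0.999, -0.044, 0.001, 0.0]
contact_force: [-0.8, -1.3, -0.8]
opening: -0.005
```

Request:
arm_command:
  steps:
    - [[0,0,0],[0,0,0.001],-1]
    - [[0,0,0],[0,0,0.001],-1]

```text
time: 17.32
eef_pos: [0.6154, -0.2443, 0.0491]
tcp_rot: [0.999, -0.044, 0.0, 0.0]
contact_force: [-0.7, 0.3, -0.2]
opening: 0.001
```

Request:
arm_command:
  steps:
    - [[0,0,0],[0,0,0.001],-1]
    - [[0,0,0],[0,0,0.001],-1]

```text
time: 17.58
eef_pos: [0.6153, -0.2442, 0.0479]
tcp_rot: [0.999, -0.044, 0.0, 0.0]
contact_force: [-0.5, -0.1, 0.8]
opening: 0.001
```

Request:
arm_command:
  steps:
    - [[0,0,0],[0,0,0.001],-1]
    - [[0,0,0],[0,0,0.001],-1]

```text
time: 17.82
eef_pos: [0.6155, -0.2443, 0.0474]
tcp_rot: [0.999, -0.044, 0.0, 0.0]
contact_force: [-0.7, 1.1, 2.5]
opening: 0.002
```

Request:
arm_command:
  steps:
    - [[0,0,0],[0,0,0.001],-1]
    - [[0,0,0],[0,0,0.002],-1]
    - [[0,0,0],[0,0,0.002],-1]

```text
time: 18.2
eef_pos: [0.6156, -0.2444, 0.0468]
tcp_rot: [0.999, -0.044, 0.0, 0.0]
contact_force: [-2.3, 1.8, 7.3]
opening: 0.0
```

Request:
arm_command:
  steps:
    - [[0,0,0],[0,0,0.001],-1]
    - [[0,0,0],[0,0,0.002],-1]
    - [[0,0,0],[0,0,0.002],-1]

```text
time: 18.58
eef_pos: [0.6156, -0.2445, 0.0467]
tcp_rot: [0.999, -0.044, 0.0, 0.0]
contact_force: [-4.4, 2.3, 8.9]
opening: 0.003
```

Request:
arm_command:
  steps:
    - [[0,0,0],[0,0,0.0015],-1]
    - [[0,0,0],[0,0,0.0025],-1]
    - [[0,0,0],[0,0,0.003],-1]

```text
time: 18.95
eef_pos: [0.6157, -0.2445, 0.0463]
tcp_rot: [0.999, -0.043, -0.0, 0.0]
contact_force: [-5.6, 2.6, 12.5]
opening: 0.003
```

```bash
python3 -c "
from h import *
st()"
```

```text
t 18.95 p [ 0.6157 -0.2445  0.0463] yaw -4.98 tilt -0.05 F [-5.57  2.56 12.51] M [0.52 0.96 0.01] op 0.003 q [-0.53  0.43  1.71 -0.    1.01  1.13]
```

Request:
arm_command:
  steps:
    - [[0,0,0],[-0.0005,0,0.002],-1]
    - [[0,0,0],[-0.001,0.0003,0.003],-1]
    - [[0,0,0],[-0.001,0.0003,0.0036],-1]
    - [[0,0,0],[-0.001,0.0003,0.0036],-1]

```text
time: 19.45
eef_pos: [0.6157, -0.2447, 0.0453]
tcp_rot: [0.999, -0.043, 0.001, 0.0]
contact_force: [-2.2, 2.0, 8.0]
opening: -0.006
```

```bash
python3 -c "
from h import *
st()"
```

```text
t 19.45 p [ 0.6157 -0.2447  0.0453] yaw -4.98 tilt 0.06 F [-2.22  2.02  7.98] M [0.42 0.37 0.02] op -0.006 q [-0.53  0.43  1.71 -0.    1.    1.13]
```

Request:
arm_command:
  steps:
    - [[0,0,0],[0,0,0.0015],-1]
    - [[0,0,0],[-0.0003,0,0.0025],-1]
    - [[0,0,0],[-0.0003,0,0.0032],-1]
    - [[0,0,0],[-0.0003,0,0.0032],-1]

```text
time: 19.95
eef_pos: [0.6156, -0.2447, 0.0423]
tcp_rot: [0.999, -0.043, 0.001, 0.001]
contact_force: [-0.1, -0.2, -0.9]
opening: 0.002
```

```bash
python3 -c "
from h import *
st();S=cam('scene');cv2.imwrite('pics/s12.png',cv2.resize(S['frame'][200:350,120:270,::-1],None,fx=4,fy=4,interpolation=2))"
```

```text
t 19.95 p [ 0.6156 -0.2447  0.0423] yaw -4.97 tilt 0.11 F [-0.09 -0.2  -0.93] M [ 0.05 -0.02  0.  ] op 0.002 q [-0.53  0.43  1.71 -0.    1.    1.13]
```

View pics/s12.png

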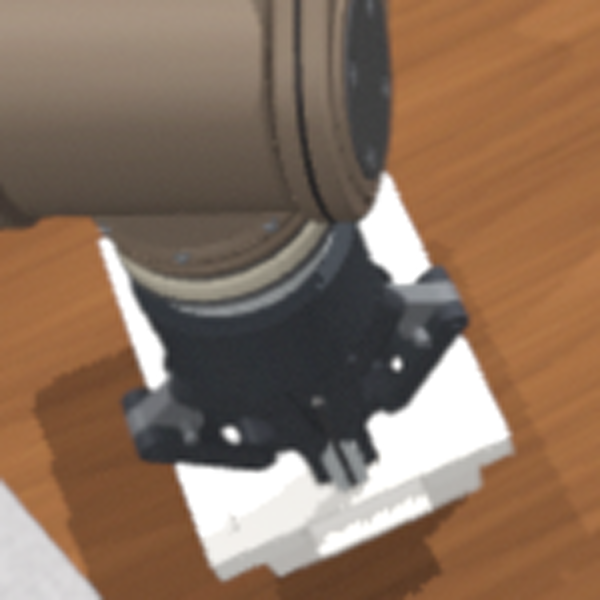

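Request:
arm_command:
  steps:
    - [[0,0,0],[0,0,0.001],-1]
    - [[0,0,0],[0,0,0.0015],-1]
    - [[0,0,0],[0,0,0.0015],-1]

```text
time: 20.38
eef_pos: [0.6153, -0.2447, 0.0412]
tcp_rot: [0.999, -0.043, 0.0, 0.0]
contact_force: [-2.5, 2.1, 6.0]
opening: 0.002
```

Request:
arm_command:
  steps:
    - [[0,0,0],[0,0,0.001],-1]
    - [[0,0,0],[0,0,0.0015],-1]
    - [[0,0,0],[0,0,0.0015],-1]

```text
time: 20.75
eef_pos: [0.6153, -0.2447, 0.0412]
tcp_rot: [0.999, -0.043, -0.0, 0.0]
contact_force: [-3.7, 1.5, 8.6]
opening: 0.001
```

Request:
arm_command:
  steps:
    - [[0,0,0],[0,0,-0.005],-1]
    - [[0,0,0],[0,0,-0.03],-1]
    - [[0,0,0],[0,0,-0.08],-1]
    - [[0,0,0],[-0.03,0,-0.14],-1]
    - [[0,0,0],[-0.06,0.0,-0.18],-1]
    - [[0,0,0],[-0.1,-0.05,-0.2],-1]
    - [[0,0,0],[-0.1,-0.11,-0.2],-1]
    - [[0,0,0],[-0.1,-0.17,-0.2],-1]
    - [[0,0,0],[-0.1,-0.2,-0.2],-1]
    - [[0,0,0],[-0.1,-0.2,-0.2],-1]
    - [[0,0,0],[-0.1,-0.2,-0.2],-1]

```text
time: 22.12
eef_pos: [0.533, -0.0373, 0.2409]
tcp_rot: [0.999, -0.043, -0.0, 0.0]
contact_force: [0.8, 0.3, -0.2]
opening: 0.004
```

```bash
python3 -c "
from h import *
st();S=cam('scene');cv2.imwrite('pics/s13.png',cv2.resize(S['frame'][200:350,120:270,::-1],None,fx=4,fy=4,interpolation=2));save(S,'s13f.png')
T=cam('top');cv2.imwrite('pics/t13.png',cv2.resize(T['frame'][180:330,400:520,::-1],None,fx=4,fy=4,interpolation=2))
L=R.from_euler('z',-5,degrees=True)
for h in (65,72): print(h,[((proj(S,np.array([.5465,-.2385,0])+L.apply(np.array(P)/1000))[0]-[120,200])*4).round() for P in ([84,62,h],[84,-62,h],[-84,62,65],[-84,-62,65])])
"
```

```text
t 22.12 p [ 0.533  -0.0373  0.2409] yaw -4.97 tilt -0.04 F [ 0.84  0.31 -0.22] M [-0.03  0.04 -0.02] op 0.004 q [-0.26 -0.05  1.88 -0.    1.31  1.4 ]
65 [array([506., 429.]), array([210., 560.]), array([366., 130.]), array([ 98., 235.])]
72 [array([503., 422.]), array([205., 553.]), array([366., 130.]), array([ 98., 235.])]
```

View pics/s13.png

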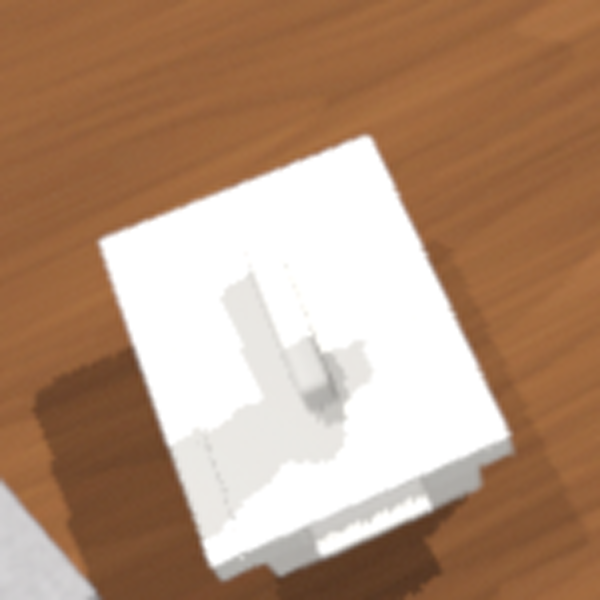

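View pics/t13.png

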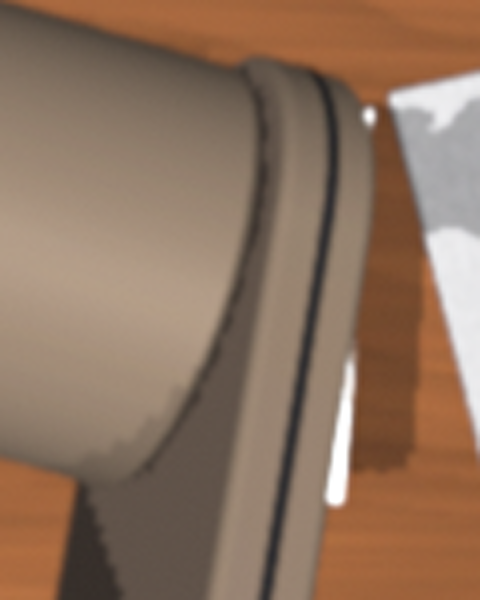

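View pics/s13f.png

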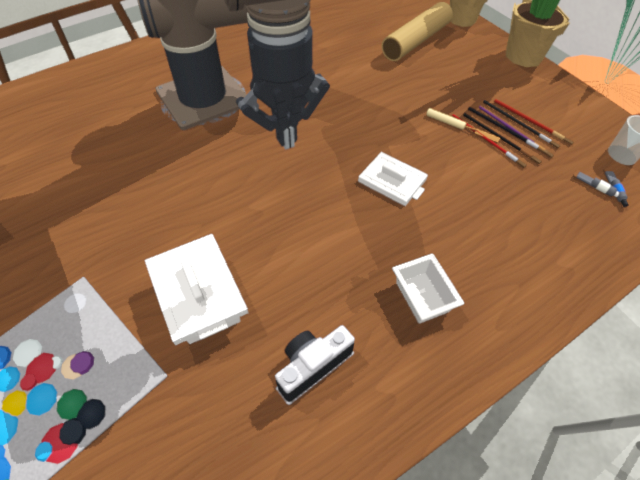

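Request:
arm_command:
  steps:
    - [[0,0,0],[0,-0.06,0],-1]
    - [[0,0,0],[0,-0.12,0],-1]
    - [[0,0,0],[0,-0.18,0],-1]
    - [[0,0,0],[0,-0.24,0],-1]
    - [[0,0,0],[0,-0.28,0],-1]
    - [[0,0,0],[0,-0.28,0],-1]

```text
time: 22.98
eef_pos: [0.5579, 0.2423, 0.2403]
tcp_rot: [0.999, -0.043, -0.001, 0.0]
contact_force: [-0.3, -0.4, -0.5]
opening: -0.004
```

```bash
python3 -c "
from h import *
st()
T=cam('top');cv2.imwrite('pics/t14.png',cv2.resize(T['frame'][180:330,400:520,::-1],None,fx=4,fy=4,interpolation=2))
L=R.from_euler('z',-5,degrees=True)
for h in (65,72): print(h,[((proj(T,np.array([.5465,-.2385,0])+L.apply(np.array(P)/1000))[0]-[400,180])*4).round() for P in ([84,62,h],[84,-62,h],[-84,62,h],[-84,-62,h])])
"
```

```text
t 22.98 p [0.5579 0.2423 0.2403] yaw -4.92 tilt -0.07 F [-0.32 -0.37 -0.49] M [ 0.01  0.03 -0.01] op -0.004 q [ 0.24  0.12  1.71 -0.    1.31  1.9 ]
65 [array([84., 79.]), array([368., 113.]), array([ 48., 471.]), array([337., 504.])]
72 [array([88., 76.]), array([375., 110.]), array([ 52., 472.]), array([344., 505.])]
```

View pics/t14.png

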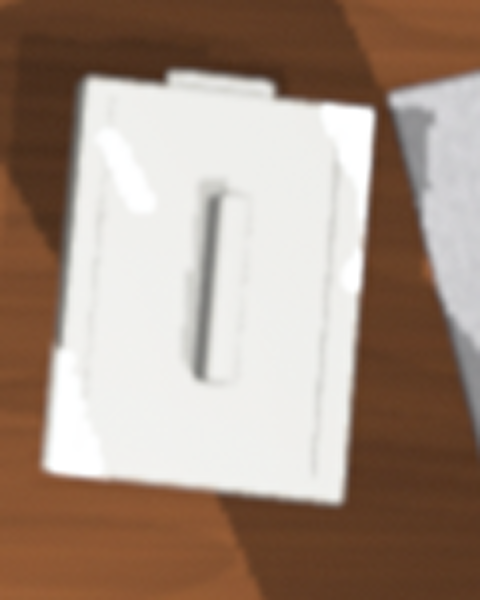

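```bash
python3 -c "
from h import *
T=cam('top');S=cam('scene')
def ray(c,uv):
  a=cast(c,[uv],0.)[0]; d=a-c['p']; return c['p'],d/np.linalg.norm(d)
f=lambda p,o:(np.array(p)+.5)/4-.5+np.array(o)
for n,a,b in (('t+',(82,75),(511,437)),('t-',(375,107),(213,566)),('l+',(44,471),(371,135)),('l-',(342,504),(100,240))):
  o1,d1=ray(T,f(a,(400,180)));o2,d2=ray(S,f(b,(120,200)))
  t=np.linalg.lstsq(np.c_[d1,-d2],o2-o1,rcond=None)[0]; print(n,((o1+t[0]*d1)*1000).round(1),((o2+t[1]*d2)*1000).round(1))
"
```

```text
t+ [ 638.3 -183.    63. ] [ 637.9 -183.7   63.2]
t- [ 627.5 -308.9   67.8] [ 628.3 -307.5   67.2]
l+ [ 468.7 -168.    61.9] [ 468.4 -168.6   62.1]
l- [ 457.9 -294.7   64.4] [ 458.5 -293.6   63.9]
```

```bash
python3 -c "
from h import *
st();print(sign_off())"
```

```text
t 23.12 p [0.558  0.2396 0.2404] yaw -5.14 tilt -0.06 F [ 0.21 -0.57  0.64] M [0.01 0.03 0.08] op -0.001 q [ 0.24  0.12  1.71 -0.    1.31  1.9 ]
the job is handed in; nothing more can be done
None
```

The large lid is snapped shut on the paint-tube tub, and I handed the job in at 23.1 s of the 51 s allowed.

- **Fitting:** I gripped the lid by its ridge and tilted it 11°. I laid it on the rim and drew it to its +x until the end skirt met the rim at about 5 N. Then I swung it down to about 3° and let go.
- **Snapping shut:** I pressed the tongue end with the closed fingertips. The highest push I read was about 12.5 N, and the resistance then fell to zero as it snapped. Pressing again, it stopped firmly 6.5 mm below where the tongue had first rested, as expected for home.
- **Last checks:** Panel-top corner heights from the two fixed cameras came out at 63–68 mm at the tongue end and 62–64 mm at the lip end. The expected height is 65 mm, so the lid is flat within measuring error. I did not tug it upwards to test the catch. In the last scene picture the tub stood upright, and the small tub, its lid and the camera looked to be where they began; I did not measure them. The arm was clear of everything.
- **What disagreed:** The fingertips ended about 19 mm behind the reported tool point, so my first grasp closed on nothing above the ridge. I found this from the pictures, lowered the gripper 17 mm and gripped again. The wrist and fixed cameras also differed by about 1.5–2.5 mm in x, so I worked from the lid and tub positions relative to each other.

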